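# Fit the slide tray on the inspection stand and swing the magnifier over it

### The job

Take the slide tray off its sloping rest, lower it level onto the inspection stand so that both locating pins enter its two holes, and keep hold of it until it lies fully home on the stage. Let go of it, then swing the magnifier round until the lens is centred over the tray, and leave it there. Leave the bottle, the beaker and the dish where they stand.

Things in the scene. Friction and masses are not known exactly. Their poses are not given: they have to be found in the camera images.
- tray: Dark steel plate 110 (x) x 150 (y) x 10 mm, 0.2-0.4 kg, carrying 2 glass slides. Through holes 13 mm dia. at x 0, y +60 and -60. Central aluminium fin to grip: 12 mm thick (x), 50 long (y), top 52 above the underside. Origin: centre of underside; z: normal, fin side. Either way round fits. Starts on the rest at 30 deg, +x (far) edge low, z leaning away from the robot; lifts off along its z.
- rest: Fixed white sloping rest: foot 150 x 180 mm, slope 130 x 170 mm at 30 deg facing away from the robot, a 6 mm lip along its low far edge against which the tray's low edge lies; highest edge 98 mm above the bench. Origin: centre of its underside, on the bench.
- stand: Fixed white stand, base 34 mm high, x -80 to +170, y +-90 mm; black stage 130 x 170, top 40 mm above the bench, centred on the origin. Two 10 mm steel pins on the stage at x 0, y +60 and -60, 24 mm tall, top 8 mm tapering to 4.4. A 20 mm pillar at x +140, y 0 carries the magnifier. Origin: bench level, under the middle between the pins; z up.
- stage (a point): Point on the stage's top face midway between the two pins, where the centre of the tray's underside belongs; axes as the stand's (the pins lie along y).
- magnifier (a joint): Angle of the magnifier arm about the upright pillar. 0: arm along the stand's -x, lens centred over the stage; positive: counter-clockwise from above, lens to the stand's -y side. Starts aside at 1.25 to 1.55 rad. Range -0.7 to 1.9: no stop at 0. Stiff: about 0.25 N m turns it, and it stays where left.
- pivot (a point): Point on the pillar's axis at the arm's mid height, 166 mm above the bench.
- lens (a point): Centre of the magnifier lens, 140 mm from the pivot, 166 mm above the bench. The lens is a clear disc in a round black rim of 96 mm outside diameter, 12 mm thick, whose lowest point is 160 mm above the bench.
- knob (a point): Grip point on the magnifier's knob, an upright black round peg, 14 mm dia., on the arm's centre line 78 mm from the pivot towards the lens. The point is 200 mm above the bench (34 above the pivot point); knob top 217, top of the arm under it 172, top of the pillar's cap 180 mm.
- bottle: Bystander: small amber bottle, 38 mm diameter, 75 mm tall. Origin: centre of its underside.
- beaker: Bystander: glass beaker, 68 mm diameter, 85 mm tall. Origin: centre of its underside.
- dish: Bystander: covered glass dish, 92 mm diameter, 18 mm tall. Origin: centre of its underside.
Things that resemble listed ones, but are neither listed nor needed, are in the scene too. Of the things like the tray, leave any that is brown or pink; of the rest the larger one is meant.

How it is judged (in metres and radians):
On the way, in this order (a step that is already met when the one before it is completed fails the run):
1. the tray, still held by the gripper, lies home on the stage with both pins in its holes (z of tray in the frame of stage below 0.003 m and horizontal distance between tray and stage below 0.005 m and angle between tray's own z axis and vertical below 0.05 rad and angle between the y axis of tray and the y axis of stand, either way round below 0.08 rad and contact force between the fingers and tray above 0.5 N), for 0.1 s.
2. the lens is over the tray (horizontal distance between lens and stage below 0.015 m), for 0.2 s.
At the end, for the whole second after the job is handed in: The tray lies flat on the stage over both pins (underside within 2 mm of the stage, centre within 5 mm, tilt below 0.03 rad, its y axis within 0.08 rad of the stand's, either way round), at rest, and the lens centre stands within 15 mm, seen from above, of the middle of the stage, not moving (z of tray in the frame of stage between -0.002 and 0.002 m and horizontal distance between tray and stage below 0.005 m and angle between tray's own z axis and vertical below 0.03 rad and angle between the y axis of tray and the y axis of stand, either way round below 0.08 rad and linear speed of tray below 0.02 m/s and horizontal distance between lens and stage below 0.015 m and velocity of joint magnifier between -0.05 and 0.05 rad/s); the robot touches nothing.
It fails at once if the bottle, the beaker or the dish is moved more than 30 mm or tipped (distance of any of bottle, beaker, dish from where it was at the start of the episode above 0.03 m or angle between any of bottle, beaker, dish's own z axis and vertical above 0.5 rad).
It also fails if it takes over 64 s, if anything falls off the work surface, if the arm or the gripper's body presses on something with over 40 N, if the wrist force passes 120 N, or if a joint passes its speed limit or range.

### The arm

A 6-joint arm with a two-finger parallel gripper is mounted at the origin on the work surface. World frame = base frame: x ahead of the robot, y to its left, z up, the work surface at z = 0. Lengths are in mm, angles in rad, forces in N, time in s.
With the tool pointing down it reaches from about 150 to 775 mm from the base axis. Payload 6.1 kg.
Tool frame: the origin (TCP) lies midway between the tips of the shut fingers; the grasp point (between the pads) lies 19 mm behind it; z points along the fingers, y is the direction in which the jaws open and shut (so a half turn about z gives the same grasp; the last joint's range is limited). The gripper opens to 85 mm and grips with 20 to 120 N. Pads are 22 mm wide; open, the fingers measure 114 mm over their backs; the gripper's body (76 mm by 85 mm) begins 54 mm behind the grasp point. The pads swing forward as they close: fully open they stand 13 mm farther back than shut.
Start: joints at [1.331, 0.126, -0.04, 1.405, 0, 1.571], TCP at [124.686, 509.962, 231.295] pointing down, gripper open.
Joint ranges: [-2.72, 2.72], [-0.95, 1.95], [-1.27, 1.35], [-1.78, 2.02], [-1.46, 1.47], [-3.14, 3.14]. Speed limits (rad/s): [2.39, 2.39, 3.01, 3.14, 3.14, 3.14].

### API

Orientations are given as a rotation vector (axis times angle).
In Python, from cell import manip, viewer, job gives the robot as it stands.
- The arm moves only by the shell command python3 -m jog 'ROWS' [FORCE]. ROWS is JSON, a list of rows, each a list of 7 numbers: the turn, a rotation vector about the tool's x, y, z in degrees, then the shift along the tool's x, y, z in mm, then the closure in counts, from 0 (fully open) to 255 (shut). In form: [[rx, ry, rz, x, y, z, jaw], ...]. A call has 1 to 8 rows; each row shifts and turns the commanded pose from where the row before left it, along the tool's axes as they then stand; what a row does not reach is not made up. A row lasts 1/12 s, in which the tool goes at most 41.7 mm and 7.16 degrees, less where a joint would pass 70% of its speed; a pose out of reach is approached as far as the arm can. A call is refused whole if a number of a shift passes 41.7 or a number of a turn 7.16, either way. A call with a gripper value outside its range is refused whole. The fingers move at their own pace and stop on an object; FORCE is the grip in N (left out, the last holds). Time passes only in rows, so rows that do not move let the fingers close. It gives the time, the measured TCP pose, the force and the opening at its end, in the units of the state.
- manip.observe(): the state, without advancing time (a new reading comes with each control period).
- viewer.snapshot(name): name is "side" or "top"; returns a dict with "image" (400x640x3 uint8, blue, green, red), "K" (3x3 intrinsics, pixels), "pose" (4x4, takes a point from camera to world coordinates). Camera axes: x right, y up, looking along -z (the intrinsics and any distortion apply to the point x, -y, -z); pixel columns grow to the right and rows downward; lengths in mm; the calibration is good to about 2 mm. A picture is of the moment at which its call begins. There is no depth.
- job.job_done(): hands the job in, once; it reports no verdict.
The state is a dict: "clock": time; "joint_pos": joint angles; "joint_vel": joint speeds; "joint_torque": joint torques, N m; "position": TCP position; "tcp_rot": TCP orientation; "ft_force": force on the tool from outside, world axes, zero at the start; "ft_torque": the same for the moment, N m; "opening": finger opening in mm.
Only numpy, scipy, OpenCV 4.12 (cv2) and the standard library are available. Lean on these libraries where they do the work, as an engineer would, in place of code of your own. Each camera call takes 0.05 s, during which the arm holds its last target. There are 200 camera calls.

## Working session

There is one attempt and no reset: what is moved stays moved. The work goes in short steps, Python scripts to look and compute and a shell command to move; the robot and the scene stay as the last step left them, time stands still between calls to the robot, and variables do not carry over. Pictures are saved under pics/ and viewed, about 8 in all and at most 12, crops included, and the job is handed in when it is done.

```bash
ls; mkdir -p pics; python3 - <<'E'
from cell import manip, viewer, job
import cv2,numpy as np
np.set_printoptions(precision=3,suppress=True)
print(manip.observe())
for n in("side","top"):
    s=viewer.snapshot(n);cv2.imwrite(f"pics/{n}0.png",s["image"]);print(n,s["K"],s["pose"],[k for k in s])
E
```

```text
pics
{'clock': 0.0, 'joint_pos': array([ 1.331,  0.126, -0.041,  1.405, -0.   ,  1.571]), 'joint_vel': array([ 0.001,  0.001, -0.001, -0.001,  0.001, -0.   ]), 'joint_torque': array([  0.   , -43.592,  35.292,   0.017,   0.   ,   0.   ]), 'position': array([124.595, 509.581, 230.519]), 'tcp_rot': array([-0.376, -3.119,  0.003]), 'ft_force': array([ 0.553, -0.071,  0.226]), 'ft_torque': array([-0.076,  0.042, -0.012]), 'opening': 85.40247751620888}
side [[370.841   0.    322.337]
 [  0.    370.841 196.169]
 [  0.      0.      1.   ]] [[   0.861    0.355   -0.364  120.061]
 [  -0.509    0.602   -0.615 -632.952]
 [   0.001    0.715    0.699  893.181]
 [   0.       0.       0.       1.   ]] ['image', 'K', 'pose']
top [[515.095   0.    317.593]
 [  0.    515.095 195.595]
 [  0.      0.      1.   ]] [[   0.027    0.998   -0.063  376.465]
 [  -1.       0.027   -0.003   -5.699]
 [  -0.001    0.063    0.998 1700.538]
 [   0.       0.       0.       1.   ]] ['image', 'K', 'pose']
```

View pics/side0.png

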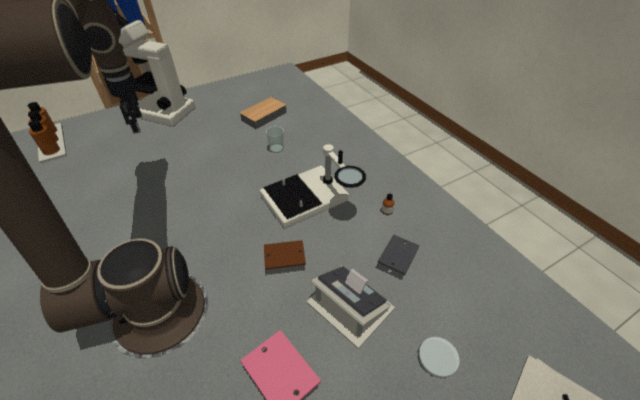

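View pics/top0.png

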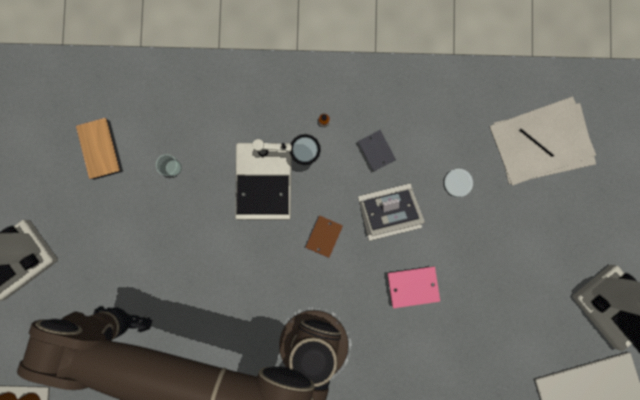

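Candidates for the tray: the dark plate with slides and fin on the white rest, top (392,212) / side (350,290); a smaller dark plate at top (376,151); brown at (324,236); pink at (414,287). I choose the one on the rest. The stand is at top (263,180), the bottle (323,119), the beaker (168,166) and the dish (459,182). Next, close crops.

```bash
python3 - <<'E'
import cv2
a=cv2.imread("pics/top0.png")[120:255,230:430];cv2.imwrite("pics/topc.png",cv2.resize(a,None,fx=4,fy=4,interpolation=cv2.INTER_CUBIC))
a=cv2.imread("pics/side0.png")[135:345,250:400]
b=cv2.resize(a[120:210,50:150],None,fx=4,fy=4,interpolation=cv2.INTER_CUBIC)  # tray, origin (300,255)
c=cv2.resize(a[0:90,0:100],None,fx=4,fy=4,interpolation=cv2.INTER_CUBIC) # stand, origin (250,135)
cv2.imwrite("pics/sidec.png",cv2.hconcat([b,c]))
E
```

```text
(no output)
```

View pics/topc.png

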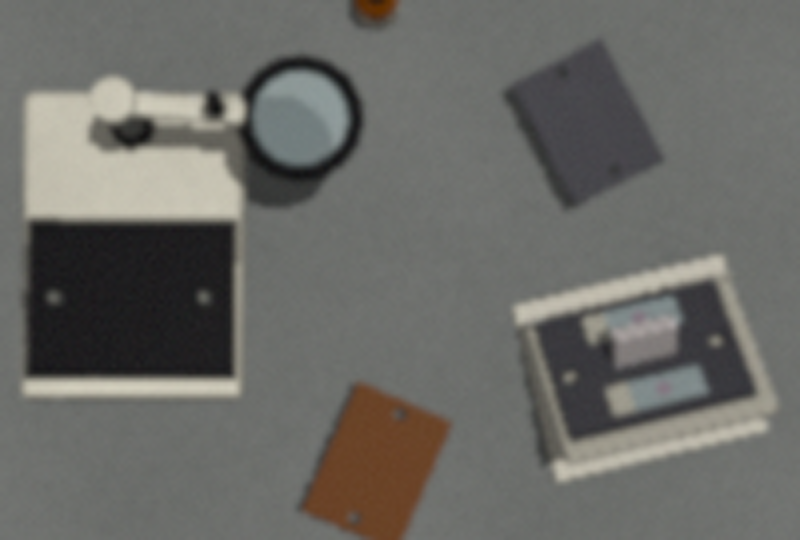

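View pics/sidec.png

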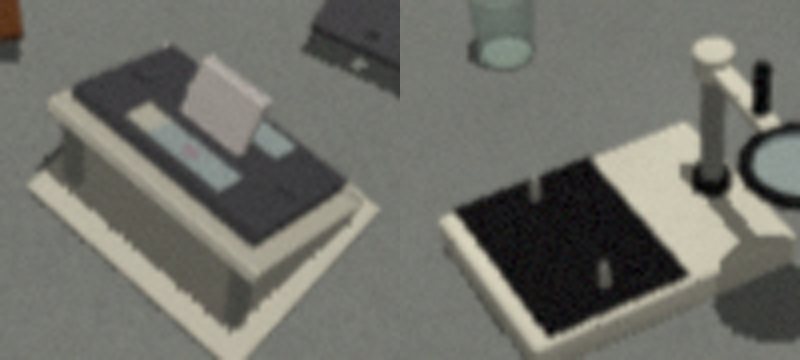

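The tray crop shows its high near edge and low far edge behind the lip, with the fin at top (392,205) and two slides, so the choice holds. The pins are at about topc (54,297) and (205,297). Next I triangulate from both views.

```bash
cat > h.py <<'E'
import cv2,numpy as np
from scipy.spatial.transform import Rotation as R
np.set_printoptions(precision=1,suppress=True)
CAM={'side':(370.841,322.337,196.169),'top':(515.095,317.593,195.595)}
def ray(s,u,v):
    K,P=s["K"],s["pose"]; d=np.array([(u-K[0,2])/K[0,0],-(v-K[1,2])/K[1,1],-1.]); d=P[:3,:3]@d
    return P[:3,3],d/np.linalg.norm(d)
def onz(s,u,v,z):
    o,d=ray(s,u,v); return o+d*(z-o[2])/d[2]
def tri(s1,p1,s2,p2):
    A=np.zeros((3,3));b=np.zeros(3);L=[]
    for s,p in((s1,p1),(s2,p2)):
        o,d=ray(s,*p);M=np.eye(3)-np.outer(d,d);A+=M;b+=M@o;L.append((M,o))
    x=np.linalg.solve(A,b); return x,sum(np.linalg.norm(M@(x-o)) for M,o in L)
def proj(s,X):
    P=s["pose"];c=P[:3,:3].T@(np.asarray(X,float)-P[:3,3]);k=s["K"]@np.array([c[0],-c[1],-c[2]]);return k[:2]/k[2]
def T(u,v): return ((u+.5)/4-.5+230,(v+.5)/4-.5+120)     # topc
def S1(u,v): return ((u+.5)/4-.5+300,(v+.5)/4-.5+255)
def S2(u,v): return ((u-400+.5)/4-.5+250,(v+.5)/4-.5+135)
E
python3 - <<'E'
from h import *
from cell import viewer
t=viewer.snapshot("top");s=viewer.snapshot("side")
def go(n,a,b):
    x,e=tri(t,a,s,b);print(n,x,"gap",round(e,1));return x
tr=[go("tray",T(*a),S1(*b)) for a,b in(((537,325),(168,47)),((722,280),(347,185)),((757,402),(252,245)),((575,440),(75,90)))]
FL,FR,NR,NL=tr;c=sum(tr)/4;y=(FL+NL-FR-NR)/2;x=(FL+FR-NL-NR)/2;n=np.cross(x,y);n/=np.linalg.norm(n)
print("c",c,"x",x,np.linalg.norm(x),"y",y,np.linalg.norm(y),"tilt",np.degrees(np.arccos(n[2])),"yaw y",np.degrees(np.arctan2(y[1],y[0])),"n",n*100)
f=[go("fin",T(*a),S1(*b)) for a,b in(((610,330),(210,57)),((680,318),(270,98)))]
p=[go("pin",T(*a),S2(*b)) for a,b in(((54,297),(535,177)),((205,297),(603,262)))]
print("pin dist",np.linalg.norm(p[0]-p[1]))
go("knobtop",T(213,97),S2(763,66)); go("cap",T(112,97),S2(714,45))
# stage by mask in top, side
for nm,q,(x0,y0,x1,y1) in(("top",t,(225,168,300,222)),("side",s,(255,160,326,222))):
    g=cv2.cvtColor(q["image"],cv2.COLOR_BGR2GRAY)[y0:y1,x0:x1]
    g=cv2.resize(g,None,fx=4,fy=4,interpolation=cv2.INTER_CUBIC)
    m=cv2.morphologyEx((g<60).astype(np.uint8),cv2.MORPH_CLOSE,np.ones((9,9)))
    C=max(cv2.findContours(m,0,cv2.CHAIN_APPROX_NONE)[0],key=cv2.contourArea)
    h=cv2.convexHull(C);q4=cv2.approxPolyDP(h,12,True)[:,0]
    W=np.array([onz(q,(a+.5)/4-.5+x0,(b+.5)/4-.5+y0,40) for a,b in q4]);print(nm,"stage",W.tolist() if 0 else W,"mean",W.mean(0))
# slides/holes in top
for n,a in(("hole",(570,377)),("hole",(716,341))): 
    o,d=ray(t,*T(*a)); N=n_=np.cross(x,y); print(n,o+d*(np.dot(c-o,N)/np.dot(d,N)))
print("small/dark",onz(t,*T(583,124),10)); 
for n,a in(("bottle",(323,119)),("beaker",(168,166)),("dish",(459,182))):print(n,onz(t,*a,40))
E
```

```text
tray [ 467.3 -150.5   45.2] gap 0.5
tray [ 507.1 -298.    48.5] gap 0.1
tray [ 411.2 -319.3   98.2] gap 5.4
tray [ 376.9 -177.8   98.1] gap 2.8
c [ 440.7 -236.4   72.5] x [ 93.2  24.2 -51.3] 109.07809131449235 y [-37.  144.5  -1.7] 149.18405205454968 tilt 28.046476384246503 yaw y 104.3771215674522 n [45.3 12.7 88.3]
fin [ 462.4 -202.6  102.1] gap 1.7
fin [ 471.6 -254.2  116.6] gap 0.2
pin [480.  235.3  63.8] gap 3.9
pin [481.9 115.5  65.3] gap 1.5
pin dist 119.88779530095199
knobtop [618.  103.2 214. ] gap 0.9
cap [621.7 180.3 182.6] gap 2.1
top stage [[536.7 260.3  40. ]
 [541.8  99.2  40. ]
 [422.9  94.8  40. ]
 [417.  256.7  40. ]] mean [479.6 177.8  40. ]
side stage [[542.6 257.2  40. ]
 [544.1  93.8  40. ]
 [421.   89.2  40. ]
 [417.4 256.4  40. ]] mean [481.3 174.2  40. ]
hole [ 425.2 -175.    71.6]
hole [ 456.8 -289.9   71.9]
small/dark [ 636.4 -188.    10. ]
bottle [731.1 -12.   40. ]
beaker [563.7 486.4  40. ]
dish [ 536.7 -457.1   40. ]
```

```bash

python3 -m jog '[[0,0,0,-22.2,-25.8,0,0],[0,0,0,-22.2,-25.8,0,0],[0,0,0,-22.2,-25.8,0,0],[0,0,0,-22.2,-25.8,0,0],[0,0,0,-22.2,-25.8,0,0],[0,0,0,-22.2,-25.8,0,0],[0,0,0,-22.2,-25.8,0,0],[0,0,0,-22.2,-25.8,0,0]]' 40
python3 -m jog '[[0,0,0,-22.2,-25.8,0,0],[0,0,0,-22.2,-25.8,0,0],[0,0,0,-22.2,-25.8,0,0],[0,0,0,-22.2,-25.8,0,0],[0,0,0,-22.2,-25.8,0,0],[0,0,0,-22.2,-25.8,0,0],[0,0,0,-22.2,-25.8,0,0],[0,0,0,-22.2,-25.8,0,0]]'
python3 -m jog '[[0,0,0,-22.2,-25.8,0,0],[0,0,0,-22.2,-25.8,0,0],[0,0,0,-22.2,-25.8,0,0],[0,0,0,-22.2,-25.8,0,0],[0,0,0,-22.2,-25.8,0,0],[0,0,0,-22.2,-25.8,0,0],[0,0,0,-22.2,-25.8,0,0],[0,0,0,-22.2,-25.8,0,0]]'
python3 -m jog '[[0,0,7,0,0,0,0],[0,0,7,0,0,0,0],[0,0,7,0,0,0,0],[0,0,7,0,0,0,0],[0,0,7,0,0,0,0],[0,0,7,0,0,0,0],[0,0,7,0,0,0,0],[0,0,7,0,0,0,0]]'
python3 -m jog '[[0,0,5.3,0,0,0,0],[6,0,0,0,0,0,0],[6,0,0,0,0,0,0],[6,0,0,0,0,0,0],[6,0,0,0,0,0,0],[6,0,0,0,0,0,0],[0,0,0,0,0,0,0]]'
cat >> h.py <<'E'
def togo(target,Rt=None):
    from cell import manip
    o=manip.observe();Rc=R.from_rotvec(o["tcp_rot"])
    print("t",round(o["clock"],2),"pos",o["position"],"q",np.round(o["joint_pos"],2),"F",o["ft_force"],"M",np.round(o["ft_torque"],2),"open",round(o["opening"],1))
    print("R cols",np.round(Rc.as_matrix().T,3).tolist())
    print("shift",Rc.as_matrix().T@(np.asarray(target)-o["position"]))
    if Rt is not None: print("turn deg",np.degrees((Rc.inv()*R.from_matrix(Rt)).as_rotvec()))
def toolR(yaw,tilt=0):  # tool y along tray x at yaw, tilted down
    a,b=np.radians([yaw,tilt]);x=np.array([np.cos(b)*np.cos(a),np.cos(b)*np.sin(a),-np.sin(b)]);y=np.array([-np.sin(a),np.cos(a),0])
    return np.c_[y,x,-np.cross(x,y)]
E
python3 - <<'E'
from h import *
n=-toolR(14.8,30)[:,2]
togo(np.array([446.5,-232.1,82.5])+100*n,toolR(14.8,30))
E
```

```text
clock: 0.87
position: [248.4, 265.7, 231.2]
tcp_rot: [0.375, 3.119, 0.0]
ft_force: [1.3, 0.8, 0.2]
opening: 85.1
clock: 1.53
position: [372.0, 22.8, 231.4]
tcp_rot: [0.376, 3.118, 0.0]
ft_force: [0.9, 1.2, 0.6]
opening: 85.4
clock: 2.2
position: [495.5, -219.8, 231.1]
tcp_rot: [-0.376, -3.119, -0.0]
ft_force: [0.5, -0.3, 0.9]
opening: 85.5
clock: 2.87
position: [495.1, -218.0, 231.0]
tcp_rot: [-1.804, -2.572, 0.0]
ft_force: [-0.2, -0.1, -0.3]
opening: 85.7
clock: 3.45
position: [496.7, -216.9, 224.7]
tcp_rot: [-1.669, -2.183, 0.595]
ft_force: [1.1, -0.0, -2.1]
opening: 85.9
t 3.45 pos [ 496.7 -216.9  224.7] q [-0.3  0.6  0.4  1.9 -0.3  1.1] F [ 1.1 -0.  -2.1] M [ 0.1 -0.6 -0. ] open 85.9
R cols [[-0.26, 0.965, 0.007], [0.829, 0.227, -0.512], [-0.496, -0.128, -0.859]]
shift [-2.2 26.3 49. ]
turn deg [-0.8 -0.2  0.4]
```

```bash

python3 -m jog '[[0,0,0,-1.1,13,24.5,0],[0,0,0,-1.1,13,24.5,0],[0,0,0,0,0,20,0],[0,0,0,0,0,20,0],[0,0,0,0,0,15,0],[0,0,0,0,0,0,0]]'
python3 - <<'E'
from h import *
from cell import viewer
togo([446.5,-232.1,82.5],toolR(14.8,30))
t=viewer.snapshot("top")["image"];s=viewer.snapshot("side")["image"]
a=cv2.resize(t[165:255,345:445],None,fx=4,fy=4,interpolation=cv2.INTER_CUBIC)
b=cv2.resize(s[245:335,300:400],None,fx=4,fy=4,interpolation=cv2.INTER_CUBIC)
cv2.imwrite("pics/appr.png",cv2.hconcat([a,b]))
E
```

```text
clock: 3.95
position: [465.1, -227.9, 126.8]
tcp_rot: [-1.683, -2.19, 0.586]
ft_force: [0.7, -0.2, 0.5]
opening: 85.6
t 3.95 pos [ 465.1 -227.9  126.8] q [-0.3  0.5  0.1  1.6 -0.3  1.1] F [ 0.7 -0.2  0.5] M [ 0.1 -0.4  0. ] open 85.6
R cols [[-0.257, 0.966, 0.001], [0.837, 0.223, -0.5], [-0.484, -0.127, -0.866]]
shift [ 0.6  5.7 47.9]
turn deg [-0.  -0.   0.1]
```

View pics/appr.png

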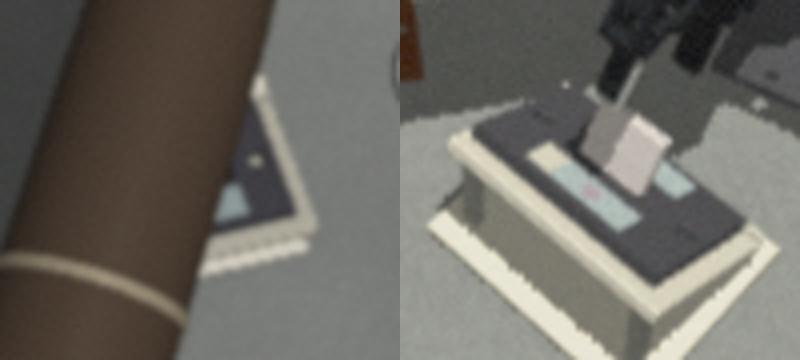

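```bash
python3 - <<'E'
from h import *
from cell import viewer,manip
s=viewer.snapshot("side");o=manip.observe();Rm=R.from_rotvec(o["tcp_rot"]).as_matrix();p=o["position"]
f=lambda X:[(proj(s,X)[0]-300+.5)*4+400,(proj(s,X)[1]-245+.5)*4]
for n,X in(("tip-",p+Rm@[0,-42,-13]),("tip+",p+Rm@[0,42,-13]),("tcp",p),("goal",np.array([446.5,-232.1,82.5])),("fintop",np.array([461,-228.3,108.5])),("finend-",np.array([461,-228.3,108.5])-25*Rm[:,0]),("finend+",np.array([461,-228.3,108.5])+25*Rm[:,0])):print(n,np.array(f(X)))
E
```

```text
tip- [612.7  96.8]
tip+ [684.9  66.1]
tcp [641.9  97.9]
goal [612.6 160.3]
fintop [631.  122.4]
finend- [662.  146.8]
finend+ [600.8  98.8]
```

```bash

python3 -m jog '[[0,0,0,0.6,5.7,16,0],[0,0,0,0,0,16,0],[0,0,0,0,0,14,0],[0,0,0,0,0,0,0]]' 60
python3 -m jog '[[0,0,0,0,0,0,150],[0,0,0,0,0,0,180],[0,0,0,0,0,0,200],[0,0,0,0,0,0,215],[0,0,0,0,0,0,230],[0,0,0,0,0,0,255],[0,0,0,0,0,0,255],[0,0,0,0,0,0,255]]'
python3 -m jog '[[0,0,0,0,0,0,255],[0,0,0,0,0,0,255],[0,0,0,0,0,0,255],[0,0,0,0,0,0,255]]'
python3 - <<'E'
from h import *
togo([446.5,-232.1,82.5],toolR(14.8,30))
E
```

```text
clock: 4.43
position: [449.1, -231.9, 84.9]
tcp_rot: [-1.683, -2.191, 0.587]
ft_force: [0.5, -0.6, -0.0]
opening: 85.7
clock: 5.1
position: [450.8, -231.8, 85.8]
tcp_rot: [-1.685, -2.194, 0.586]
ft_force: [5.8, 2.4, 1.9]
opening: 11.0
clock: 5.43
position: [450.8, -231.8, 85.9]
tcp_rot: [-1.685, -2.194, 0.586]
ft_force: [4.4, 2.7, 2.5]
opening: 10.9
t 5.43 pos [ 450.8 -231.8   85.9] q [-0.3  0.5  0.   1.5 -0.3  1.1] F [4.4 2.7 2.5] M [ 0.3 -1.  -0. ] open 10.9
R cols [[-0.258, 0.966, -0.001], [0.838, 0.224, -0.498], [-0.481, -0.129, -0.867]]
shift [ 0.9 -2.   5. ]
turn deg [0.1 0.1 0.1]
```

```bash

python3 -m jog '[[0,0,0,0,0,-8,255],[0,0,0,0,0,-12,255],[0,0,0,0,0,-18,255],[0,0,0,0,0,-25,255],[0,0,0,0,0,-25,255],[0,0,0,0,0,-25,255],[0,0,0,0,0,0,255]]'
python3 -m jog '[[-5,0,0,0,0,0,255],[-5,0,0,0,0,0,255],[-5,0,0,0,0,0,255],[-5,0,0,0,0,0,255],[-5,0,0,0,0,0,255],[-5,0,0,0,0,0,255],[0,0,0,0,0,0,255],[0,0,0,0,0,0,255]]'
python3 - <<'E'
from h import *
togo([480.7,176,180],toolR(1.5,0))
E
```

```text
clock: 6.02
position: [506.4, -217.0, 186.7]
tcp_rot: [-1.685, -2.196, 0.586]
ft_force: [0.1, 0.8, -2.2]
opening: 11.1
clock: 6.68
position: [502.1, -217.4, 183.2]
tcp_rot: [-1.914, -2.489, 0.003]
ft_force: [0.2, -0.4, -2.0]
opening: 11.1
t 6.68 pos [ 502.1 -217.4  183.2] q [-0.4  0.2 -0.1  1.3 -0.   0.9] F [ 0.2 -0.4 -2. ] M [ 0. -0.  0.] open 11.1
R cols [[-0.256, 0.967, 0.0], [0.967, 0.256, -0.002], [-0.002, -0.0, -1.0]]
shift [385.8  80.3   3.2]
turn deg [-0.1 -0.  13.4]
```

```bash

python3 -m jog '[[0,0,6.7,0,-20,0,255],[0,0,6.7,0,-25,0,255],[0,0,0,10,-20,0,255],[0,0,0,25,-5,0,255],[0,0,0,35,0,0,255],[0,0,0,35,0,0,255],[0,0,0,35,0,0,255],[0,0,0,35,0,0,255]]'
python3 -m jog '[[0,0,0,35,0,0,255],[0,0,0,35,0,0,255],[0,0,0,35,0,0,255],[0,0,0,35,0,0,255],[0,0,0,30,0,0,255],[0,0,0,20,20,0,255],[0,0,0,5,20,0,255],[0,0,0,0,0,0,255]]'
python3 - <<'E'
from h import *
togo([480.7,176,180],toolR(1.5,0))
E
```

```text
clock: 7.35
position: [430.2, -50.3, 182.9]
tcp_rot: [-2.19, -2.25, 0.005]
ft_force: [1.0, -0.4, -2.1]
opening: 11.0
clock: 8.02
position: [467.9, 146.8, 182.2]
tcp_rot: [2.187, 2.255, -0.003]
ft_force: [0.6, -0.1, -2.5]
opening: 11.0
t 8.02 pos [467.9 146.8 182.2] q [ 0.3  0.1 -0.2  1.3 -0.   1.8] F [ 0.6 -0.1 -2.5] M [ 0. -0.  0.] open 11.0
R cols [[-0.031, 1.0, -0.002], [1.0, 0.031, -0.001], [-0.001, -0.002, -1.0]]
shift [28.8 13.7  2.1]
turn deg [-0.1  0.1  0.3]
```

```bash

python3 -m jog '[[0,0,0,14.4,6.8,0,255],[0,0,0,14.4,6.8,0,255],[0,0,0,0,0,30,255],[0,0,0,0,0,25,255],[0,0,0,0,0,0,255],[0,0,0,0,0,0,255]]'
python3 - <<'E'
from h import *
from cell import viewer
togo([480.7,176,125],toolR(1.5,0))
t=viewer.snapshot("top")["image"];s=viewer.snapshot("side")["image"]
cv2.imwrite("pics/t1.png",t);cv2.imwrite("pics/s1.png",s)
a=cv2.resize(t[140:230,215:315],None,fx=4,fy=4,interpolation=cv2.INTER_CUBIC)
b=cv2.resize(s[135:225,250:350],None,fx=4,fy=4,interpolation=cv2.INTER_CUBIC)
cv2.imwrite("pics/over.png",cv2.hconcat([a,b]))
E
```

```text
clock: 8.52
position: [476.8, 173.5, 127.3]
tcp_rot: [-2.189, -2.251, 0.006]
ft_force: [1.1, 0.2, -2.3]
opening: 11.4
t 8.52 pos [476.8 173.5 127.3] q [ 0.3  0.1 -0.3  1.2 -0.   1.9] F [ 1.1  0.2 -2.3] M [0. 0. 0.] open 11.4
R cols [[-0.028, 1.0, -0.001], [1.0, 0.028, -0.004], [-0.004, -0.002, -1.0]]
shift [2.4 4.  2.3]
turn deg [-0.2  0.1  0.1]
```

View pics/over.png

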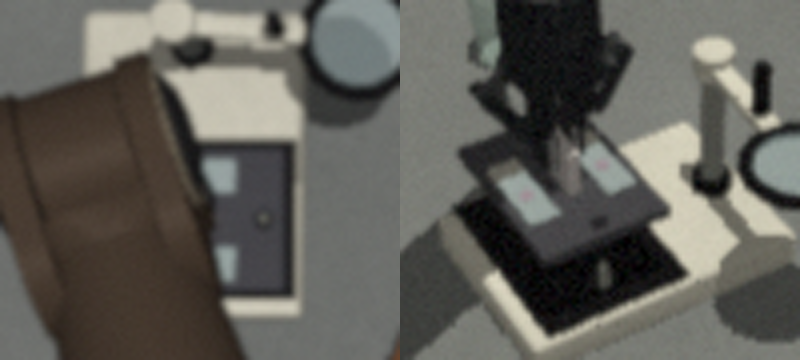

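```bash
python3 - <<'E'
from h import *
from cell import viewer
t=viewer.snapshot("top");s=viewer.snapshot("side")
A=lambda u,v:((u+.5)/4-.5+215,(v+.5)/4-.5+140)
for n,a,b in(("hole-",(264,219),(600,222)),("FR",(293,143),(669,209)),("NR",(293,297),(545,260))):
    print(n,*tri(t,A(*a),s,S2(*b)))
print("near-left side z110",onz(s,*S2(463,150),110))
# subpixel hole in top: bright/dark blob profile
g=cv2.cvtColor(t["image"],cv2.COLOR_BGR2GRAY)
print(g[189:201,275:292])
p0=cv2.cvtColor(cv2.imread("pics/top0.png"),cv2.COLOR_BGR2GRAY).astype(float)
for u,v in((243,194),(281,194)):
    w=p0[v-4:v+5,u-4:u+5]; w=np.clip(w-np.median(w)-8,0,None); yy,xx=np.mgrid[v-4:v+5,u-4:u+5]
    q=((w*xx).sum()/w.sum(),(w*yy).sum()/w.sum());print("pin",q,onz(t,*q,55),onz(t,*q,64))
E
```

```text
hole- [478.4 112.2 113. ] 3.8489605945271688
FR [533.6  93.3 116.3] 5.04954872201295
NR [419.1  87.2 123.4] 5.037130591187847
near-left side z110 [426.  245.3 110. ]
[[ 71  70  70  69  69  68  70  70  70  67  53  38  43  97 138 136 113]
 [ 69  70  70  69  71  69  67  68  69  66  53  40  44  95 139 134 115]
 [ 72  70  68  68  65  63  64  65  67  66  55  37  43  94 139 133 113]
 [ 71  70  68  61  55  55  54  59  65  65  51  36  45  97 140 133 114]
 [ 68  68  64  59  57  68  66  58  64  62  51  39  45  97 137 134 114]
 [ 69  70  66  59  65  85  83  66  64  63  54  36  46  96 138 133 115]
 [ 68  70  65  61  63  74  76  68  66  65  53  37  44  96 138 133 115]
 [ 68  72  68  65  61  65  67  66  68  64  52  37  47  96 139 133 115]
 [ 69  70  69  68  69  66  64  68  67  64  52  40  44  95 136 133 115]
 [ 70  67  69  70  71  70  68  69  69  65  52  37  43  95 138 132 115]
 [ 68  69  68  68  68  70  69  68  67  66  52  39  42  95 135 131 114]
 [ 70  70  68  69  70  70  69  69  69  65  53  38  43  94 135 129 112]]
pin (np.float64(243.0), np.float64(193.89574468085107)) [478.6 237.8  55. ] [478.1 236.5  64. ]
pin (np.float64(280.4698795180723), np.float64(193.87951807228916)) [481.9 117.8  55. ] [481.3 117.2  64. ]
```

```bash
python3 - <<'E'
from h import *
from cell import viewer
t=viewer.snapshot("top");s=viewer.snapshot("side")
g=cv2.cvtColor(t["image"],cv2.COLOR_BGR2GRAY)
print("hole",onz(t,280.1,194.3,111),"edge",onz(t,285,194.3,111),"pin in hole",onz(t,280.4,194.1,62))
for u in (276,283): print("rows",u,[f"{v}:{g[v,u]}" for v in list(range(171,181))+list(range(208,219))])
gs=cv2.cvtColor(s["image"],cv2.COLOR_BGR2GRAY)
for a in((176,213),):
  for v in(175.5,214): print("row->x",v,onz(t,281,v,111))
# hole centre darkness fit
print(gs[185:196,293:308])
from cell import manip;print(manip.observe()["position"])
E
```

```text
hole [477.  114.7 111. ] edge [477.4  99.6 111. ] pin in hole [480.7 117.5  62. ]
rows 276 ['171:194', '172:196', '173:186', '174:152', '175:97', '176:58', '177:62', '178:67', '179:69', '180:67', '208:70', '209:71', '210:70', '211:65', '212:39', '213:46', '214:111', '215:173', '216:198', '217:195', '218:170']
rows 283 ['171:198', '172:195', '173:187', '174:152', '175:96', '176:60', '177:63', '178:68', '179:69', '180:68', '208:70', '209:70', '210:70', '211:63', '212:42', '213:47', '214:108', '215:172', '216:195', '217:196', '218:167']
row->x 175.5 [535.4 113.8 111. ]
row->x 214 [416.2 110.1 111. ]
[[72 71 73 71 71 71 70 72 72 70 70 70 72 66 71]
 [74 71 74 67 71 70 70 72 65 71 74 72 69 68 70]
 [66 70 68 72 72 70 71 69 69 69 71 67 69 69 69]
 [69 67 75 68 70 62 59 62 65 65 71 72 72 72 69]
 [72 71 70 69 66 48 43 40 51 64 66 70 71 74 71]
 [71 70 70 70 62 42 38 42 44 60 69 71 65 63 60]
 [71 68 71 70 66 56 49 47 59 69 67 60 57 48 42]
 [71 72 74 67 70 68 67 63 60 54 49 51 41 40 37]
 [68 71 69 70 70 61 61 56 50 45 41 32 37 29 18]
 [68 69 70 61 64 56 47 39 39 36 30 23 17 13 17]
 [68 64 55 51 46 44 39 31 25 22  4 10 15 10  3]]
[478.7 173.6 129.9]
```

```bash

python3 -m jog '[[0,0,0,2.8,3.2,0,255],[0,0,0,0,0,12,255],[0,0,0,0,0,12,255],[0,0,0,0,0,8,255],[0,0,0,0,0,0,255],[0,0,0,0,0,0,255],[0,0,0,0,0,0,255],[0,0,0,0,0,0,255]]'
python3 - <<'E'
from h import *
from cell import viewer
togo([480.7,176,100],toolR(1.5,0))
t=viewer.snapshot("top");s=viewer.snapshot("side")
g=cv2.cvtColor(t["image"],cv2.COLOR_BGR2GRAY)
print(g[188:201,273:290])
for u in (276,283): print("rows",u,[f"{v}:{g[v,u]}" for v in list(range(171,181))+list(range(208,219))])
a=cv2.resize(t["image"][170:220,260:300],None,fx=8,fy=8,interpolation=cv2.INTER_CUBIC)
b=cv2.resize(s["image"][165:215,265:315],None,fx=8,fy=8,interpolation=cv2.INTER_CUBIC)
cv2.imwrite("pics/near.png",cv2.hconcat([a,b]))
E
```

```text
clock: 9.48
position: [481.5, 176.5, 97.2]
tcp_rot: [2.191, 2.251, 0.002]
ft_force: [-0.7, 0.2, -1.7]
opening: 11.1
t 9.48 pos [481.5 176.5  97.2] q [ 0.3  0.1 -0.3  1.1  0.   1.9] F [-0.7  0.2 -1.7] M [-0.1 -0.1 -0. ] open 11.1
R cols [[-0.027, 1.0, 0.0], [1.0, 0.027, 0.001], [0.001, 0.0, -1.0]]
shift [-0.4 -0.8 -2.8]
turn deg [ 0.1 -0.   0.1]
[[ 79  74  70  69  71  71  71  70  71  69  69  67  53  37  44  98 141]
 [ 70  71  70  70  70  68  70  70  69  70  69  66  55  38  44  96 139]
 [ 71  71  70  69  70  69  68  67  69  68  70  64  53  37  44  97 139]
 [ 70  69  70  70  68  67  64  59  61  64  68  65  54  37  46  95 139]
 [ 69  71  70  69  66  64  58  60  59  60  64  65  53  37  45  96 140]
 [ 70  68  69  69  67  58  65  83  78  64  62  62  53  37  45  96 138]
 [ 70  70  68  70  65  60  71  92  89  70  65  63  53  36  46  94 140]
 [ 69  71  69  68  68  62  64  79  79  69  65  65  54  39  46  94 138]
 [ 70  71  70  69  71  66  67  66  67  68  69  64  53  38  44  96 138]
 [ 71  71  68  70  70  69  68  69  67  68  67  66  53  37  44  96 137]
 [ 70  71  69  70  71  67  69  68  68  69  68  66  53  38  43  95 138]
 [ 74  73  70  69  68  69  70  68  68  69  67  65  54  37  44  94 135]
 [ 94  79  71  70  69  69  68  70  71  69  71  65  54  41  42  94 134]]
rows 276 ['171:195', '172:197', '173:186', '174:152', '175:96', '176:57', '177:63', '178:67', '179:69', '180:67', '208:71', '209:70', '210:67', '211:49', '212:36', '213:47', '214:110', '215:173', '216:197', '217:195', '218:169']
rows 283 ['171:196', '172:196', '173:186', '174:150', '175:95', '176:60', '177:62', '178:69', '179:69', '180:67', '208:71', '209:70', '210:66', '211:50', '212:35', '213:44', '214:110', '215:173', '216:196', '217:192', '218:167']
```

View pics/near.png

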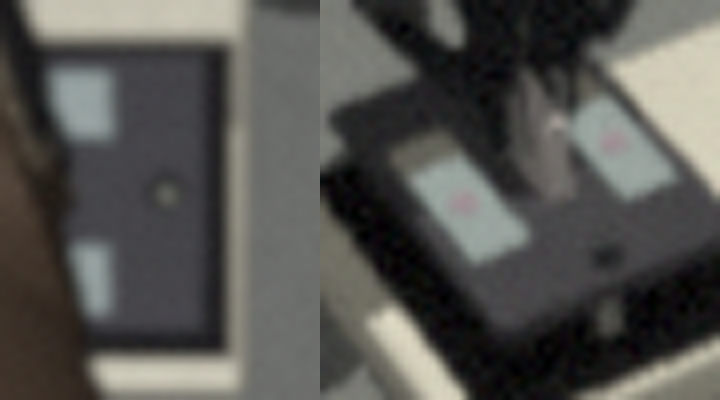

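Seen from above, the pin (280.4,194.0) shows through the middle of the hole (about 280.3,193.8), agreeing within 1 mm once parallax is allowed for. I'll lower in small steps and watch the force.

```bash

python3 -m jog '[[0,0,0,0.6,0,3,255],[0,0,0,0,0,3,255],[0,0,0,0,0,3,255],[0,0,0,0,0,0,255]]'
python3 -m jog '[[0,0,0,0,0,3,255],[0,0,0,0,0,3,255],[0,0,0,0,0,0,255]]'
python3 -m jog '[[0,0,0,0,0,3,255],[0,0,0,0,0,0,255],[0,0,0,0,0,0,255]]'
python3 - <<'E'
from h import *
togo([481.3,176.5,67],toolR(1.5,0))
E
```

```text
clock: 9.92
position: [480.5, 176.7, 86.5]
tcp_rot: [-2.191, -2.251, 0.002]
ft_force: [-0.0, 0.5, -2.8]
opening: 11.1
clock: 10.17
position: [480.9, 176.9, 80.8]
tcp_rot: [-2.191, -2.251, 0.0]
ft_force: [0.9, 0.5, -4.2]
opening: 10.8
clock: 10.42
position: [481.1, 176.9, 78.3]
tcp_rot: [2.191, 2.251, 0.0]
ft_force: [0.1, 1.3, -2.6]
opening: 10.9
t 10.42 pos [481.1 176.9  78.3] q [ 0.3  0.1 -0.3  1.1  0.   1.9] F [ 0.1  1.3 -2.6] M [ 0.1 -0.2 -0. ] open 10.9
R cols [[-0.027, 1.0, 0.0], [1.0, 0.027, 0.0], [0.0, 0.0, -1.0]]
shift [-0.4  0.2 11.3]
turn deg [ 0.  -0.   0.1]
```

```bash

python3 -m jog '[[0,0,0,0,0,2.5,255],[0,0,0,0,0,2.5,255],[0,0,0,0,0,0,255]]'
python3 -m jog '[[0,0,0,0,0,2,255],[0,0,0,0,0,0,255]]'
python3 -m jog '[[0,0,0,0,0,1.5,255],[0,0,0,0,0,0,255]]'
python3 - <<'E'
from h import *
togo([481.3,176.5,67],toolR(1.5,0))
E
```

```text
clock: 10.67
position: [481.1, 176.9, 73.0]
tcp_rot: [-2.191, -2.251, -0.0]
ft_force: [0.4, 0.6, -3.6]
opening: 10.8
clock: 10.83
position: [481.1, 176.9, 71.2]
tcp_rot: [-2.191, -2.251, -0.0]
ft_force: [0.7, 0.5, -2.8]
opening: 11.0
clock: 11.0
position: [481.1, 176.9, 69.8]
tcp_rot: [2.191, 2.251, 0.0]
ft_force: [0.0, 0.1, -2.4]
opening: 11.2
t 11.0 pos [481.1 176.9  69.8] q [ 0.3  0.1 -0.4  1.1  0.   1.9] F [ 0.   0.1 -2.4] M [ 0.2 -0.2 -0. ] open 11.2
R cols [[-0.027, 1.0, 0.0], [1.0, 0.027, 0.0], [0.0, 0.0, -1.0]]
shift [-0.4  0.2  2.8]
turn deg [ 0.  -0.   0.1]
```

```bash

for k in 1 2 3 4; do echo; done
python3 -m jog '[[0,0,0,0,0,1.2,255],[0,0,0,0,0,0,255]]'
python3 -m jog '[[0,0,0,0,0,1.2,255],[0,0,0,0,0,0,255]]'
python3 -m jog '[[0,0,0,0,0,1.2,255],[0,0,0,0,0,0,255]]'
```

```text
clock: 11.17
position: [481.1, 176.9, 68.6]
tcp_rot: [2.191, 2.251, 0.0]
ft_force: [0.1, 0.5, -2.4]
opening: 10.7
clock: 11.33
position: [481.1, 176.9, 67.4]
tcp_rot: [2.191, 2.251, 0.0]
ft_force: [1.6, 0.9, -2.3]
opening: 10.4
clock: 11.5
position: [481.1, 176.9, 66.2]
tcp_rot: [2.191, 2.251, 0.0]
ft_force: [1.6, 1.4, -2.0]
opening: 10.8
```

```bash

python3 -m jog '[[0,0,0,0,0,1,255],[0,0,0,0,0,0,255]]'
python3 -m jog '[[0,0,0,0,0,1,255],[0,0,0,0,0,0,255]]'
python3 -m jog '[[0,0,0,0,0,1,255],[0,0,0,0,0,0,255]]'
```

```text
clock: 11.67
position: [481.1, 176.9, 65.2]
tcp_rot: [2.191, 2.251, 0.0]
ft_force: [-0.1, 0.7, -1.5]
opening: 10.8
clock: 11.83
position: [481.2, 176.8, 65.0]
tcp_rot: [2.191, 2.251, 0.001]
ft_force: [-0.4, -1.5, 3.4]
opening: 11.1
clock: 12.0
position: [481.2, 176.9, 64.9]
tcp_rot: [2.191, 2.251, 0.002]
ft_force: [-2.9, -2.0, 11.7]
opening: 10.8
```

```bash
python3 - <<'E'
from h import *
from cell import viewer
s=viewer.snapshot("side")["image"];cv2.imwrite("pics/s2.png",cv2.resize(s[150:225,255:345],None,fx=6,fy=6,interpolation=cv2.INTER_CUBIC))
E
```

```text
(no output)
```

View pics/s2.png

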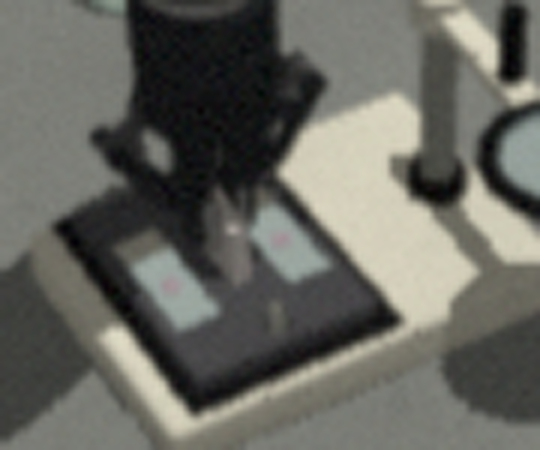

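The tray is seated: the pin stands up through the hole at (275,310), and the plate touched down at TCP z 65 while still gripped. I'll hold briefly, release and rise.

```bash

python3 -m jog '[[0,0,0,0,0,0,255],[0,0,0,0,0,0,255],[0,0,0,0,0,0,255],[0,0,0,0,0,-1,255]]'
python3 -m jog '[[0,0,0,0,0,0,200],[0,0,0,0,0,0,150],[0,0,0,0,0,0,80],[0,0,0,0,0,0,0],[0,0,0,0,0,0,0],[0,0,0,0,0,0,0]]'
python3 -m jog '[[0,0,0,0,0,-15,0],[0,0,0,0,0,-25,0],[0,0,0,0,0,-30,0],[0,0,0,0,0,-30,0],[0,0,0,0,0,-30,0],[0,0,0,0,0,-30,0],[0,0,0,0,0,-20,0],[0,0,0,0,0,0,0]]'
python3 -m jog '[[0,0,-7.05,0,0,0,0],[0,0,-7.05,0,0,0,0],[0,0,-7.05,0,0,0,0],[0,0,-7.05,0,0,0,0],[0,0,-7.05,0,0,0,0],[0,0,-7.05,0,0,0,0],[0,0,-7.05,0,0,0,0],[0,0,-7.05,0,0,0,0]]'
python3 -m jog '[[0,0,-7.05,0,0,0,0],[0,0,-7.05,0,0,0,0],[0,0,-7.05,0,0,0,0],[0,0,-7.05,0,0,0,0],[0,0,-7.05,0,0,0,0],[0,0,-7.05,0,0,0,0],[0,0,-7.05,0,0,0,0],[0,0,-7.05,0,0,0,0]]'
python3 -m jog '[[0,0,-7.05,0,0,0,0],[0,0,-7.05,0,0,0,0],[0,0,-7.05,0,0,0,0],[0,0,-7.05,0,0,0,0],[0,0,-7.05,0,0,0,0],[0,0,-7.05,0,0,0,0],[0,0,-7.05,0,0,0,0],[0,0,-7.05,0,0,0,0]]'
python3 -m jog '[[0,0,-7.05,0,0,0,0],[0,0,0,0,0,0,0],[0,0,0,0,0,0,0]]'
python3 - <<'E'
from h import *
from cell import viewer
togo([618,103.2,240],toolR(177.8,0))
t=viewer.snapshot("top");s=viewer.snapshot("side")
g=t["image"];cv2.imwrite("pics/t3.png",cv2.hconcat([cv2.resize(g[145:220,225:315],None,fx=4,fy=4,interpolation=cv2.INTER_CUBIC),cv2.resize(s["image"][140:215,260:370],None,fx=4,fy=4,interpolation=cv2.INTER_CUBIC)]))
E
```

```text
clock: 12.38
position: [481.2, 176.9, 65.1]
tcp_rot: [2.191, 2.251, 0.001]
ft_force: [-0.3, 1.2, -1.6]
opening: 10.9
clock: 12.88
position: [480.9, 176.8, 64.1]
tcp_rot: [-2.191, -2.251, 0.001]
ft_force: [-0.1, 0.4, -0.6]
opening: 77.5
clock: 13.55
position: [482.6, 177.5, 249.1]
tcp_rot: [2.189, 2.249, 0.01]
ft_force: [0.4, 1.0, 0.4]
opening: 85.4
clock: 14.22
position: [480.8, 176.8, 243.4]
tcp_rot: [-0.857, -3.021, 0.001]
ft_force: [0.4, 0.4, 0.4]
opening: 85.5
clock: 14.88
position: [480.8, 176.8, 243.4]
tcp_rot: [0.672, -3.068, 0.0]
ft_force: [-0.4, -0.3, 0.4]
opening: 85.7
clock: 15.55
position: [480.8, 176.8, 243.4]
tcp_rot: [2.042, -2.386, -0.001]
ft_force: [0.4, -0.2, -0.8]
opening: 85.7
clock: 15.8
position: [480.8, 176.8, 243.6]
tcp_rot: [2.174, -2.267, -0.001]
ft_force: [-0.4, -0.5, 0.1]
opening: 85.3
t 15.8 pos [480.8 176.8 243.6] q [ 0.3  0.1 -0.   1.4 -0.  -1.2] F [-0.4 -0.5  0.1] M [0. 0. 0.] open 85.3
R cols [[-0.042, -0.999, 0.0], [-0.999, 0.042, 0.001], [-0.001, -0.0, -1.0]]
shift [  67.8 -140.1    3.5]
turn deg [ 0.1 -0.  -0.2]
```

View pics/t3.png

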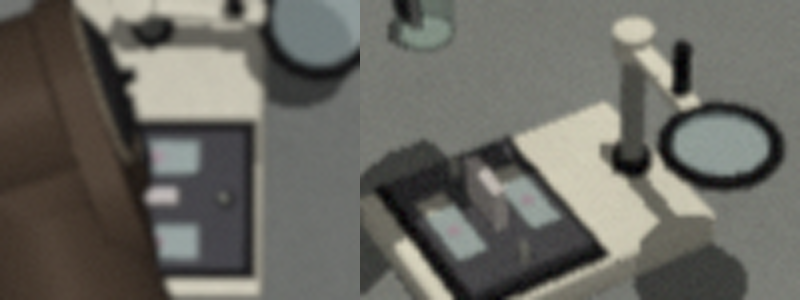

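```bash

python3 -m jog '[[0,0,0,13.6,-28,0,0],[0,0,0,13.6,-28,0,0],[0,0,0,13.6,-28,0,0],[0,0,0,13.6,-28,0,0],[0,0,0,13.4,-28,0,0],[0,0,0,0,0,0,0],[0,0,0,0,0,20,0],[0,0,0,0,0,0,0]]' 30
python3 -m jog '[[0,0,0,0,0,20,0],[0,0,0,0,0,19,0],[0,0,0,0,0,0,0],[0,0,0,0,0,0,100],[0,0,0,0,0,0,170],[0,0,0,0,0,0,200],[0,0,0,0,0,0,230],[0,0,0,0,0,0,255]]'
python3 -m jog '[[0,0,0,0,0,0,255],[0,0,0,0,0,0,255],[0,0,0,0,0,0,255]]'
python3 - <<'E'
from h import *
from cell import viewer
togo([618,103.2,184],toolR(177.8,0))
E
```

```text
clock: 16.57
position: [617.5, 103.3, 220.8]
tcp_rot: [2.173, -2.263, -0.004]
ft_force: [0.1, 0.1, -0.2]
opening: 85.2
clock: 17.23
position: [618.7, 103.9, 186.4]
tcp_rot: [-2.178, 2.263, -0.001]
ft_force: [-0.5, -0.5, 0.4]
opening: 25.6
clock: 17.48
position: [618.4, 103.8, 186.1]
tcp_rot: [-2.178, 2.263, -0.001]
ft_force: [-1.2, 0.0, 4.4]
opening: 12.5
t 17.48 pos [618.4 103.8 186.1] q [ 0.2  0.3  0.1  1.4  0.  -1.4] F [-1.2  0.   4.4] M [-0.   0.2  0.1] open 12.5
R cols [[-0.038, -0.999, -0.0], [-0.999, 0.038, -0.001], [0.001, 0.0, -1.0]]
shift [0.6 0.4 2.1]
turn deg [-0.1  0.   0. ]
```

```bash

python3 -m jog '[[0,0,4.8,-0.27,6.5,0,255],[0,0,4.8,-0.27,6.5,0,255],[0,0,4.8,-0.27,6.5,0,255]]'
python3 -m jog '[[0,0,4.8,-0.27,6.5,0,255],[0,0,4.8,-0.27,6.5,0,255],[0,0,4.8,-0.27,6.5,0,255],[0,0,4.8,-0.27,6.5,0,255],[0,0,4.8,-0.27,6.5,0,255],[0,0,0,0,0,0,255]]'
python3 -m jog '[[0,0,4.8,-0.27,6.5,0,255],[0,0,4.8,-0.27,6.5,0,255],[0,0,4.8,-0.27,6.5,0,255],[0,0,4.8,-0.27,6.5,0,255],[0,0,4.8,-0.27,6.5,0,255],[0,0,4.8,-0.27,6.5,0,255],[0,0,0,0,0,0,255]]'
python3 - <<'E'
from h import *
th=np.radians(181.6)
togo([621+78*np.cos(th),180.4+78*np.sin(th),184],toolR(91.6,0))
E
```

```text
clock: 17.73
position: [600.1, 106.9, 186.1]
tcp_rot: [-1.871, 2.521, -0.002]
ft_force: [2.5, 1.4, 3.4]
opening: 12.9
clock: 18.23
position: [570.9, 123.3, 186.0]
tcp_rot: [-1.31, 2.853, 0.001]
ft_force: [0.5, 2.9, 4.7]
opening: 13.0
clock: 18.82
position: [549.6, 155.0, 186.1]
tcp_rot: [-0.563, 3.088, 0.001]
ft_force: [3.6, 2.5, 3.6]
opening: 12.6
t 18.82 pos [549.6 155.  186.1] q [ 0.3  0.2 -0.   1.3  0.  -0.1] F [3.6 2.5 3.6] M [ 0.7 -0.5 -0.1] open 12.6
R cols [[-0.936, -0.353, -0.003], [-0.353, 0.936, 0.0], [0.003, 0.001, -1.0]]
shift [-2.1 24.1  2.1]
turn deg [ 0.   0.2 19.1]
```

```bash

python3 -m jog '[[0,0,4.8,-0.27,6.5,0,255],[0,0,4.8,-0.27,6.5,0,255],[0,0,4.8,-0.27,6.5,0,255],[0,0,3.6,-0.2,4.9,0,255],[0,0,0,0,0,0,255],[0,0,0,0,0,0,255]]'
python3 - <<'E'
from h import *
from cell import viewer
th=np.radians(181.6)
togo([621+78*np.cos(th),180.4+78*np.sin(th),184],toolR(91.6,0))
t=viewer.snapshot("top");s=viewer.snapshot("side")
cv2.imwrite("pics/l.png",cv2.hconcat([cv2.resize(t["image"][145:220,225:315],None,fx=4,fy=4,interpolation=cv2.INTER_CUBIC),cv2.resize(s["image"][140:215,260:370],None,fx=4,fy=4,interpolation=cv2.INTER_CUBIC)]))
E
```

```text
clock: 19.32
position: [545.1, 178.2, 186.1]
tcp_rot: [-0.079, 3.138, 0.002]
ft_force: [5.6, 2.6, 5.5]
opening: 12.9
t 19.32 pos [545.1 178.2 186.1] q [ 0.3  0.2 -0.   1.3  0.   0.3] F [5.6 2.6 5.5] M [ 0.5 -1.  -0. ] open 12.9
R cols [[-0.999, -0.05, -0.003], [-0.05, 0.999, 0.001], [0.003, 0.001, -1.0]]
shift [2.1 0.1 2.1]
turn deg [0.1 0.2 1.3]
```

View pics/l.png

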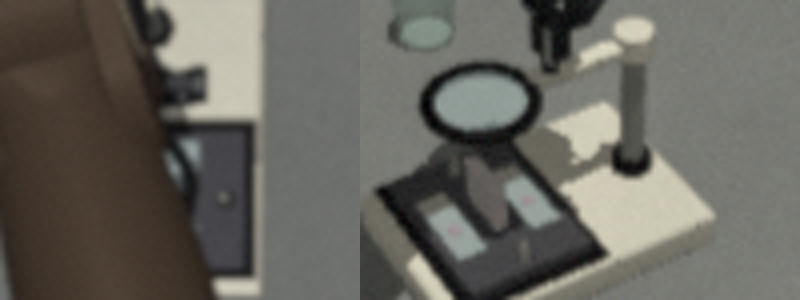

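```bash

python3 -m jog '[[0,0,0,0,0,0,230],[0,0,0,0,0,0,200],[0,0,0,0,0,0,120],[0,0,0,0,0,0,0],[0,0,0,0,0,0,0],[0,0,0,0,0,0,0]]'
python3 -m jog '[[0,0,0,0,0,-15,0],[0,0,0,0,0,-25,0],[0,0,0,0,0,-25,0],[0,0,0,0,0,-25,0],[0,0,0,0,30,0,0],[0,0,0,0,35,0,0],[0,0,0,0,35,0,0],[0,0,0,0,35,0,0]]'
python3 -m jog '[[0,0,0,0,35,0,0],[0,0,0,0,35,0,0],[0,0,0,0,0,0,0],[0,0,0,0,0,0,0]]'
python3 - <<'E'
from h import *
from cell import viewer
t=viewer.snapshot("top");s=viewer.snapshot("side")
for n,q,(x0,y0,x1,y1) in(("side",s,(265,145,318,180)),("top",t,(235,165,295,222))):
    print(n,"stage proj",proj(q,[480.7,176.3,40]),"lens expected",proj(q,[480.7,176.3,166]))
print("lens side",onz(s,290.1,165.6,166))
cv2.imwrite("pics/f.png",cv2.hconcat([cv2.resize(t["image"][145:220,225:315],None,fx=4,fy=4,interpolation=cv2.INTER_CUBIC),cv2.resize(s["image"][140:215,260:370],None,fx=4,fy=4,interpolation=cv2.INTER_CUBIC)]))
E
```

```text
clock: 19.92
position: [543.3, 177.6, 184.8]
tcp_rot: [0.073, -3.139, 0.001]
ft_force: [0.3, 0.3, -0.6]
opening: 66.6
clock: 20.58
position: [537.4, 313.8, 275.5]
tcp_rot: [-0.071, 3.141, 0.0]
ft_force: [0.7, -0.6, -0.7]
opening: 85.5
clock: 20.92
position: [533.7, 384.3, 274.0]
tcp_rot: [0.077, -3.139, 0.002]
ft_force: [-0.1, -0.7, 0.6]
opening: 85.6
side stage proj [291.4 194.5] lens expected [289.1 165. ]
top stage proj [262.7 194.1] lens expected [258.2 191.3]
lens side [482.  172.1 166. ]
```

View pics/f.png

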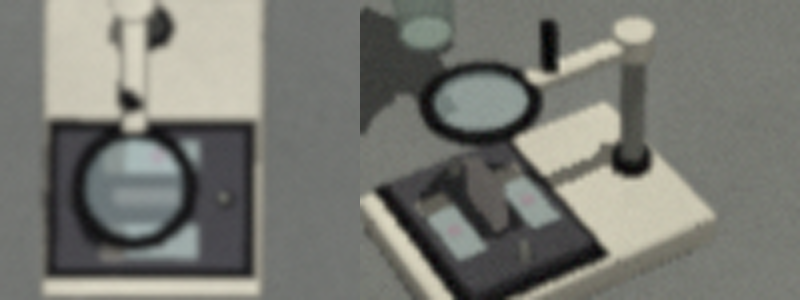

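The lens rim centre is at top pixel (258.6,191.5), against (258.2,191.3) expected for the stage centre at lens height: about 1–2 mm off. The side view agrees within about 4 mm. The tray lies flat with the pin through its hole, and the gripper is clear of everything.

```bash
python3 - <<'E'
from cell import job
print(job.job_done())
E
```

```text
the job is handed in; nothing more can be done
None
```

I took the tray off the rest by its fin and lowered it level over both pins. It touched down at TCP z 65 mm and was pressed lightly (about 14 N) while still held, then released. I then gripped the knob, swung the magnifier through about 86°, let go and moved the gripper clear. I handed the job in about 21 s into the 64 s allowed.

**Last checks:**
- **Tray:** it lies flat on the stage with the right-hand pin standing up through its hole. The left-hand pin was covered by the arm or the lens in the close views, so I did not see it directly.
- **Lens:** it is centred on the stage to about 1–2 mm in the top view and about 4 mm in the side view (limit 15 mm). The two views differ by a few mm, in line with the calibration.
- **Bystanders:** the arm stayed away from the bottle, the beaker and the dish. I did not measure their positions again at the end.

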